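# Stage the morning dough order in the cold room

### The arm

A 6-joint arm with a two-finger parallel gripper is mounted at the origin on the work surface. World frame = base frame: x ahead of the robot, y to its left, z up, the work surface at z = 0. Lengths are in m, angles in degrees, forces in N, time in s.
With the tool pointing down it reaches from about 0.25 to 0.775 m from the base axis. Payload 4 kg.
Tool frame: the origin (TCP) lies on the centre line of the jaws, within the pads' length; the fingertips stand 14 mm ahead of it and the grasp point (between the pads) lies 5 mm behind it; z points along the fingers, y is the direction in which the jaws open and shut (so a half turn about z gives the same grasp; the last joint's range is limited). The gripper opens to 85 mm and grips with 20 to 120 N. Pads are 22 mm wide; open, the fingers measure 114 mm over their backs; the gripper's body (76 mm by 85 mm) begins 54 mm behind the grasp point. The pads swing forward as they close: fully open they stand 13 mm farther back than shut.
Start: joints at [-77.699, 4.996, 78.535, -0, 96.463, -5.907], TCP at [0.172, -0.522, 0.245] pointing down, gripper open.
Joint ranges: [-177.83, 177.83], [-43.37, 116.18], [15.69, 146.23], [-61.86, 241.86], [9.47, 152.12], [-147.06, 147.06]. Speed limits (degrees/s): [159.86, 159.86, 180, 180, 180, 180].

### API

Orientations are given as [roll, pitch, yaw] about the fixed x, y, z axes, in that order (R = Rz(yaw) Ry(pitch) Rx(roll)).
In Python, from rig import env gives the robot as it stands.
- The arm moves only by the tool move_arm, never from a script. Its argument "rows" is a list of rows, each an object with "fingers": the finger opening in m, from 0 to 0.0854; "xyz": the shift along the tool's x, y, z in m, a list of three; "dr": the turn, a rotation vector about the tool's x, y, z in rad, a list of three. In form: [{"fingers": fingers, "xyz": [dx, dy, dz], "dr": [rx, ry, rz]}, ...]. A call has exactly 8 rows; each row is the pose to reach, as a shift and turn from the pose commanded when the call began, along the tool's axes at that moment; what a row does not reach only later rows make up. A row lasts 1/12 s, in which the tool goes at most 41.7 mm and 7.16 degrees, less where a joint would pass 70% of its speed; a pose out of reach is approached as far as the arm can. A call with a gripper value outside its range is refused whole. The fingers move at their own pace and stop on an object; the grip force is fixed at half the most. Time passes only in rows, so rows that repeat a pose let the fingers close, or fill a call up. It gives the time, the measured TCP pose, the force and the opening at its end, in the units of the state.
- env.read_state(): the state, without advancing time (a new reading comes with each control period).
- env.snapshot(name): name is "scene" or "top" or "wrist"; returns (picture, depth): 400x640x3 uint8, red, green, blue; 400x640 float32, m along the optical axis (not along the pixel's ray), 0 where there is no reading.
- env.camera_info(name): a dict with "fx", "fy", "cx", "cy" (pixels), "xyz" and "orientation" of the camera in the world. Camera axes: x right, y down, z forward; pixel columns grow to the right and rows downward; lengths in m; the calibration is good to about 2 mm. A picture is of the moment at which its call begins: read the wrist's pose just before it. camera_info takes no time and is no camera call; for the wrist camera it gives the pose at the moment of the call.
- env.sign_off(): hands the job in, once; it reports no verdict.
Trained networks look in the newest picture that a camera, given by its name, has taken for a name from the list of things; names that differ only in an ending like _2 or _b are one class to them, and where a whole thing is asked for, a point or a joint stands for the part that bears it (a point fixed in the world has none). Each returns a list of dicts, best first, with "score" (0 to 1); they miss things now and then, are a little off and sometimes report something else, mostly with a low value. They report only what shows in the picture. A call takes as long as a camera call.
- env.look_for(camera, thing): "extent" ([centre column, centre row, width, height] in pixels, round what is visible of it).
The state is a dict: "t": time; "qpos": joint angles; "dq": joint speeds; "joint_efforts": joint torques, N m; "eef_pos": TCP position; "tcp_rot": TCP orientation; "contact_force": force on the tool from outside, world axes, zero at the start; "torque": the same for the moment, N m; "grip_width": opening from 0.0 (shut) to 1.0 (fully open).
Only numpy, scipy, OpenCV 4.12 (cv2) and the standard library are available. Lean on these libraries where they do the work, as an engineer would, in place of code of your own. Each camera call takes 0.05 s, during which the arm holds its last target.

### The job

Set out tomorrow's dough order: lay the carton flat in the middle of the sheet pan with its long side along the pan's long side, and stand the tub upright in the middle of the carton's top. Stand the jar upright on the runner midway between the two pails, and stand the bottle upright on the table behind the sheet pan (beyond the pan's far short side, as the robot sees it), on the pan's long centre line and with a gap of about 30 mm between bottle and pan. Leave the can, the small box and the flat tin standing where they are, and let go of everything.

Things in the scene. Friction and masses are not known exactly. Their poses are not given: they have to be found in the camera images.
- sheet_pan: Empty dark steel sheet pan, 180 mm long (x axis) by 140 mm wide, floor 3 mm thick, pale rim 10 mm high and 4 mm thick. Origin: centre of its underside, on the table; z up. x points away from the robot, turned up to 0.3 rad: the far short side is 90 mm along +x, the bottle's axis belongs 143 mm along +x. Fixed; stands left or right of the robot's centre line, changing from start to start.
- pail_runner: Grey plastic runner plate, 275 mm (x axis) by 84 mm, 3 mm thick, with two like white lidded pails fixed on it, 76 mm across, tops 78 mm above the table, centred 95 mm either side of the origin along x. Origin: centre of its underside, midway between the pails. z up; x points away from the robot, turned up to 0.2 rad. Fixed; stands on the side where the pan is not.
- carton: Plain brown cardboard carton with a pale strip of paper tape, 90 mm long (its x axis) by 56 mm wide (y) by 45 mm high, about 0.3 kg. Origin at the centre of its underside, z up. Loose; it starts lying flat on the table.
- tub: Squat round white plastic tub with a lid, body 57 mm and lid 60 mm in diameter, 45 mm high (lid: the upper 8 mm), about 0.15 kg. Origin at the centre of its underside, z up. Loose, starts upright on the table.
- jar: Brown glass jar with a paper band and a brass screw lid, 54 mm in diameter up to 72 mm, lid 50 mm in diameter, 90 mm high in all, about 0.3 kg. Origin at the centre of its underside, z up. Loose, starts upright on the table.
- bottle: Tall slim white plastic bottle with a small black cap, 46 mm in diameter up to 92 mm, then tapering to a 22 mm neck and a 26 mm cap; 128 mm high in all, about 0.2 kg. Origin at the centre of its underside, z up. Loose, starts upright on the table.
- can: Bystander, to be left alone: plain steel food can, 67 mm in diameter, 66 mm high, 0.4 kg. Origin at the centre of its underside. Loose.
- small_box: Bystander, to be left alone: white box, a 48 mm cube, 0.2 kg. Origin at the centre of its underside. Loose.
- flat_tin: Bystander, to be left alone: flat round steel tin, 74 mm in diameter, 24 mm high, 0.25 kg. Origin at the centre of its underside. Loose. (Other stock on the table is fixed: along its back, from 0.78 m ahead of the robot, and along its sides, over 0.5 m to left and right, up to 0.13 m high.)

How it is judged (in metres and radians):
At the end, for the whole second after the job is handed in: Carton flat in the pan within 15 mm of its middle (each axis), aligned within 0.2 rad; tub on the carton, within 13 mm of its centre; jar on the runner within 15 mm of midway between the pails; bottle within 15 mm of its place, 15 to 45 mm behind the pan. All upright (0.1 rad), at rest (x of carton in the frame of sheet_pan between -0.015 and 0.015 m and y of carton in the frame of sheet_pan between -0.015 and 0.015 m and z of carton in the frame of sheet_pan between -0.001 and 0.007 m and angle between the x axis of carton and the x axis of sheet_pan, either way round below 0.2 rad and horizontal distance between tub and carton below 0.013 m and z of tub in the frame of carton between 0.04 and 0.05 m and x of jar in the frame of pail_runner between -0.015 and 0.015 m and y of jar in the frame of pail_runner between -0.015 and 0.015 m and z of jar in the frame of pail_runner between -0.001 and 0.007 m and x of bottle in the frame of sheet_pan between 0.128 and 0.158 m and y of bottle in the frame of sheet_pan between -0.015 and 0.015 m and height (world z) of bottle between -0.004 and 0.004 m and angle between each of carton, tub, jar, bottle's own z axis and vertical below 0.1 rad and linear speed of each of carton, tub, jar, bottle below 0.02 m/s and angular speed of each of carton, tub, jar, bottle below 0.2 rad/s); the robot touches nothing.
It fails at once if the can is shifted by more than 30 mm or tipped over (distance of can from where it was at the start of the episode above 0.03 m or angle between can's own z axis and vertical above 0.5 rad).
It fails at once if the small box is shifted by more than 30 mm or tipped over (distance of small_box from where it was at the start of the episode above 0.03 m or angle between small_box's own z axis and vertical above 0.5 rad).
It fails at once if the flat tin is shifted by more than 30 mm or tipped over (distance of flat_tin from where it was at the start of the episode above 0.03 m or angle between flat_tin's own z axis and vertical above 0.5 rad).
It also fails if it takes over 120 s, if anything falls off the work surface, if the arm or the gripper's body presses on something with over 40 N, if the wrist force passes 120 N, or if a joint passes its speed limit or range.

## Working session

There is one attempt and no reset: what is moved stays moved. The work goes in short steps, Python scripts to look and compute and a tool call to move; the robot and the scene stay as the last step left them, time stands still between calls to the robot, and variables do not carry over. Pictures are saved under pics/ and viewed, and the job is handed in when it is done.

Besides the shell and the picture viewer there is one more tool, called after "Call:" as name(argument=value, ...), one argument or row to a line, values as JSON. move_arm: Moves the arm, as the interface text tells. Its arguments: {"type":"object","properties":{"rows":{"type":"array"}},"required":["rows"]}

```bash
ls; mkdir -p pics; python3 - <<'E'
from rig import env
import cv2,numpy as np
print(env.read_state())
for n in ("top","scene"):
    p,d=env.snapshot(n); cv2.imwrite(f"pics/{n}0.png",p[:,:,::-1]); np.save(f"pics/{n}0.npy",d)
    print(env.camera_info(n))
E
```

```text
pics
{'t': 0.0, 'qpos': array([-7.76974781e+01,  5.04109525e+00,  7.86256828e+01, -9.81650188e-04,
        9.64632358e+01, -5.90605888e+00]), 'dq': array([ 0.04481475,  0.08035766, -0.01634607,  0.02983452, -0.05500482,
       -0.01942167]), 'joint_efforts': array([-1.65138139e-03, -3.51868987e+01, -3.13271570e+01, -2.62783524e-04,
        1.08639401e-02,  1.36864408e-06]), 'eef_pos': array([ 0.17176239, -0.52199557,  0.24411184]), 'tcp_rot': array([-1.79870576e+02, -1.24076297e-02,  1.82084574e+01]), 'contact_force': array([-0.2119605 ,  0.38251898, -0.09191539]), 'torque': array([0.00190008, 0.02720404, 0.03489979]), 'grip_width': 0.9968662597557746}
{'fx': 423.2576033497614, 'fy': 423.2576033497614, 'cx': 314.58065791518885, 'cy': 200.8247686177648, 'xyz': array([0.38606532, 0.00915141, 1.15454414]), 'orientation': array([-172.03408194,    0.63303887,  -91.23465791])}
{'fx': 429.7039161833218, 'fy': 429.7039161833218, 'cx': 318.5887170278668, 'cy': 202.13749908664036, 'xyz': array([1.23470479, 0.19067619, 1.0707473 ]), 'orientation': array([-145.83417938,   -0.94630502,  106.10311364])}
```

View pics/top0.png

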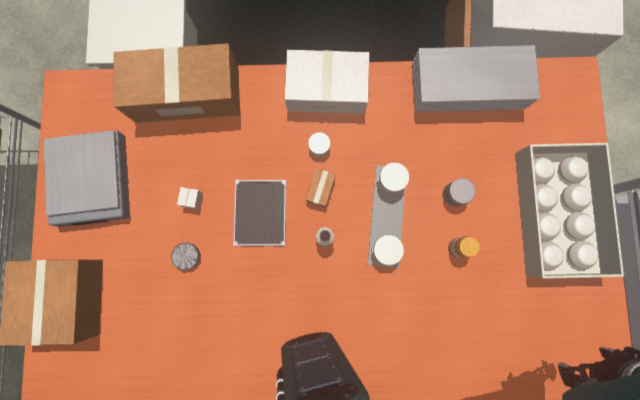

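View pics/scene0.png

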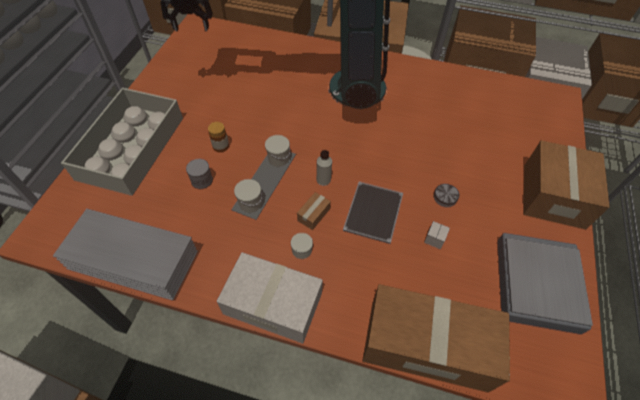

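```bash
python3 - <<'E'
from rig import env
for n in "sheet_pan pail_runner carton tub jar bottle can small_box flat_tin".split():
    print(n,[(r['score'],[round(float(v)) for v in r['extent']]) for r in env.look_for("top",n)][:3])
E
```

```text
sheet_pan [(0.77, [259, 213, 54, 65]), (0.41, [460, 191, 31, 26]), (0.24, [320, 143, 21, 27])]
pail_runner [(0.74, [387, 214, 39, 104])]
carton [(0.96, [322, 190, 26, 41])]
tub [(0.71, [320, 144, 21, 20]), (0.67, [189, 197, 23, 22])]
jar [(0.85, [466, 247, 26, 24])]
bottle [(0.61, [324, 237, 17, 18])]
can [(0.95, [459, 191, 34, 25]), (0.25, [320, 188, 28, 36]), (0.17, [189, 197, 24, 23])]
small_box [(0.96, [190, 197, 23, 26])]
flat_tin [(0.73, [184, 256, 31, 20])]
```

The top view shows the pan at (259,213), runner at (388,214), carton (321,189), tub (319,145), bottle (324,237), jar (466,247). The bystanders are the can (460,192), small box (188,198) and tin (185,257). Next I measure poses from depth.

```bash
cat > h.py <<'E'
import numpy as np,cv2
from scipy.spatial.transform import Rotation as R
from rig import env
def cloud(d,ci):
    v,u=np.mgrid[0:400,0:640]
    c=np.stack([(u-ci['cx'])/ci['fx']*d,(v-ci['cy'])/ci['fy']*d,d],-1)
    return c@R.from_euler('xyz',ci['orientation'],degrees=True).as_matrix().T+ci['xyz']
def pts(n,save=None):
    ci=env.camera_info(n); p,d=env.snapshot(n)
    if save: cv2.imwrite(f"pics/{save}.png",p[:,:,::-1])
    P=cloud(d,ci); P[d==0]=np.nan
    return p,P
def proj(X,ci):
    c=(np.asarray(X)-ci['xyz'])@R.from_euler('xyz',ci['orientation'],degrees=True).as_matrix()
    return c[...,0]/c[...,2]*ci['fx']+ci['cx'],c[...,1]/c[...,2]*ci['fy']+ci['cy']
E
python3 - <<'E'
from h import *
for n in("top","scene"):
    P=cloud(np.load(f"pics/{n}0.npy"),env.camera_info(n))
    f=P.reshape(-1,3)
    m=(f[:,0]>.2)&(f[:,0]<.7)&(abs(f[:,1])<.5)
    t=f[m]; tb=t[abs(t[:,2])<.01]
    A=np.c_[tb[:,:2],np.ones(len(tb))]; print(n,"plane",np.linalg.lstsq(A,tb[:,2],rcond=None)[0],tb[:,2].std())
    if n=="top":
        for k,(a,b,w,h) in dict(pan=(259,213,60,72),run=(387,214,45,110),carton=(322,190,34,46),tub=(320,144,28,28),jar=(466,247,34,34),bottle=(324,237,26,28),can=(459,191,36,34),box=(189,197,26,28),tin=(184,256,34,34)).items():
            q=P[b-h//2:b+h//2,a-w//2:a+w//2].reshape(-1,3)
            zz=q[q[:,2]>.006]
            print(k,len(zz),"zmax",np.percentile(zz[:,2],[50,90,98]).round(4))
            top=zz[zz[:,2]>np.percentile(zz[:,2],90)-.006]
            r=cv2.minAreaRect((top[:,:2]*1000).astype(np.float32)); print("   top rect mm",np.round(r[0],1),np.round(r[1],1),round(r[2],1),"mean",(top[:,:2].mean(0)*1000).round(1))
E
```

```text
top plane [ 0.00151626 -0.00089851 -0.00158009] 0.0024434728513183447
pan 386 zmax [0.0085 0.0117 1.1545]
   top rect mm [498.2 123.3] [234.2 218.3] 88.5 mean [516.5 164.4]
run 1574 zmax [0.0736 0.0766 0.0783]
   top rect mm [ 469.8 -153.4] [165.6 326.1] 54.2 mean [ 498.2 -174.9]
carton 748 zmax [0.0436 0.0467 0.0487]
   top rect mm [509.7  16.5] [ 64.8 239.1] 78.2 mean [578.9   2.2]
tub 421 zmax [0.0432 0.0461 0.0481]
   top rect mm [558.1   7.7] [ 56.9 344.1] 88.6 mean [697.    3.5]
jar 542 zmax [0.0868 0.091  0.093 ]
   top rect mm [ 410.9 -189.6] [ 45.2 398.1] 0.6 mean [ 412.1 -358.3]
bottle 275 zmax [0.0985 0.1278 0.1298]
   top rect mm [421.9  -3.6] [22.  72.9] 87.2 mean [446.2  -4.9]
can 685 zmax [0.0646 0.0677 0.0695]
   top rect mm [ 465.7 -200.9] [ 65.8 444.5] 29.2 mean [ 555.7 -360.3]
box 422 zmax [0.0457 0.0488 0.0512]
   top rect mm [490.4 190.8] [415.6  53.4] 67.4 mean [557.7 351.9]
tin 637 zmax [0.0222 0.0252 0.0273]
   top rect mm [403.  206.6] [395.5  71.4] 88.9 mean [405.2 364.7]
scene plane [ 0.00121873  0.00059966 -0.00048213] 0.0024604496529198896
```

```bash
cat >> h.py <<'E'
from scipy import optimize
REG=dict(pan=(259,213,60,72,.010),carton=(322,190,34,46,.045),tub=(320,144,28,28,.045),jar=(466,247,34,34,.09),bottle=(324,237,26,28,.128),can=(459,191,36,34,.066),box=(189,197,26,28,.048),tin=(184,256,34,34,.024),pailA=(394,177,34,34,.078),pailB=(388,250,34,34,.078))
def top_at_height(p,n,z,mask):
    # intersect pixel rays with plane z
    ci=env.camera_info(n); v,u=np.nonzero(mask)
    c=np.stack([(u-ci['cx'])/ci['fx'],(v-ci['cy'])/ci['fy'],np.ones(len(u))],-1)@R.from_euler('xyz',ci['orientation'],degrees=True).as_matrix().T
    return (ci['xyz']+c*((z-ci['xyz'][2])/c[:,2])[:,None])
E
python3 - <<'E'
from h import *
ci={n:env.camera_info(n) for n in("top","scene")}
D={n:np.load(f"pics/{n}0.npy") for n in ci}
for k,(a,b,w,h,z) in REG.items():
    out=[]
    for n in ci:
        P=cloud(D[n],ci[n])
        if n=="top": m=np.zeros((400,640),bool); m[b-h//2:b+h//2,a-w//2:a+w//2]=1; 
        else: m=(abs(P[...,:2]-c0)<.07 if k!='pan' else abs(P[...,:2]-c0)<.13).all(-1)
        tol=.007 if k!='pan' else .0045
        m&=(abs(P[...,2]-z)<tol)&(D[n]>0)
        nl,l,s,c=cv2.connectedComponentsWithStats(m.astype(np.uint8))
        if k!='pan': m=l==1+np.argmax(s[1:,4])
        q=top_at_height(None,n,z,m)[:,:2]
        r=cv2.minAreaRect((q*1000).astype(np.float32)); c0=np.array(r[0])/1000
        print(k,n,len(q),"rect",np.round(r[0],1),np.round(r[1],1),round(r[2],1),"mean",(q.mean(0)*1000).round(1), "circ",np.round(cv2.minEnclosingCircle((q*1000).astype(np.float32))[0],1))
E
python3 - <<'E'
import cv2
a=cv2.imread('pics/top0.png')[120:280,170:490]
cv2.imwrite('pics/top0z.png',cv2.resize(a,(800,400),interpolation=cv2.INTER_CUBIC))
E
```

```text
pan top 437 rect [520.2 172.6] [146.1 176.9] 89.3 mean [523.7 171.4] circ [520.5 171.9]
pan scene 587 rect [523.8 166.6] [245.3 250.7] 5.5 mean [527.3 173.3] circ [520.5 187.2]
carton top 704 rect [580.2   2.2] [55.7 90.4] 70.7 mean [580.1   2.1] circ [580.    1.6]
carton scene 543 rect [583.    4.9] [58.1 94.4] 71.1 mean [583.7   4.3] circ [583.3   5.3]
tub top 375 rect [700.3   4.1] [56.7 58.4] 88.6 mean [700.    3.4] circ [700.1   3. ]
tub scene 349 rect [702.5   6.4] [61.5 57.1] 16.7 mean [702.9   5.9] circ [702.6   6.2]
jar top 314 rect [ 412.8 -364.5] [49.9 44.6] 88.7 mean [ 412.5 -363.8] circ [ 413.3 -364. ]
jar scene 169 rect [ 415.4 -362.5] [53.1 46.2] 23.2 mean [ 415.6 -361.6] circ [ 414.4 -360. ]
bottle top 87 rect [445.9  -4.8] [21.8 24.2] 88.7 mean [446.7  -5. ] circ [446.5  -5.4]
bottle scene 58 rect [448.7  -3.8] [26.3 23.2] 16.9 mean [448.9  -2.9] circ [448.9  -2.6]
can top 522 rect [ 558.3 -365.2] [67.3 63.1] 88.7 mean [ 558. -365.] circ [ 558.  -364.9]
can scene 336 rect [ 561.1 -362.5] [70.5 64.6] 24.3 mean [ 560.9 -362.4] circ [ 561.7 -361.8]
box top 327 rect [560.3 355.4] [49.8 48.3] 80.6 mean [560. 356.] circ [560.2 355.3]
box scene 280 rect [562.9 358.1] [47.7 52.1] 80.0 mean [562.7 358. ] circ [563.1 359.3]
tin top 610 rect [405.9 367.2] [71.7 72. ] 1.0 mean [405.4 367. ] circ [405.8 366.9]
tin scene 405 rect [407.6 369.6] [73.6 74. ] 50.2 mean [407.9 369.5] circ [408.1 369.8]
pailA top 614 rect [ 597.1 -188.8] [72.2 73.9] 87.5 mean [ 596.7 -188.4] circ [ 596.9 -188.8]
pailA scene 443 rect [ 602.3 -186.2] [73.3 74.3] 16.8 mean [ 601.7 -186.1] circ [ 601.5 -186.5]
pailB top 666 rect [ 409.4 -165.4] [72. 72.] 43.0 mean [ 409.  -165.5] circ [ 409.3 -165.5]
pailB scene 351 rect [ 412.4 -164.2] [73.9 70.7] 18.4 mean [ 414. -163.] circ [ 414.  -162.3]
```

View pics/top0z.png

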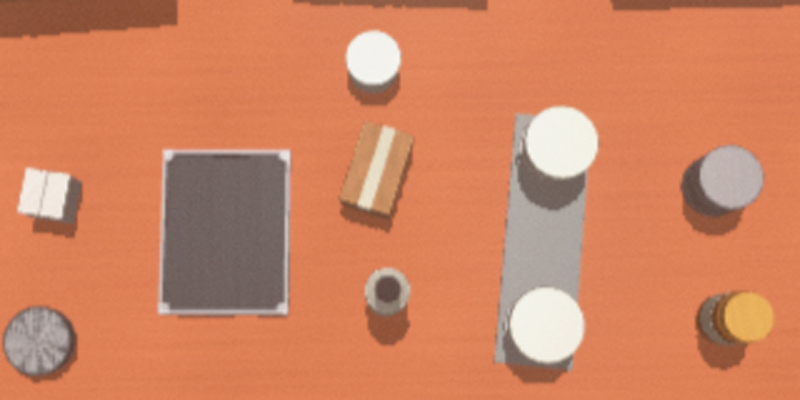

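```bash
cat > pan.py <<'E'
from h import *
for n in("top","scene"):
    p=cv2.imread(f"pics/{n}0.png"); ci=env.camera_info(n)
    # rectify plane z=.003 (interior floor seen) and z=.01 to 1 mm grid, find non-orange area
    g=np.stack(np.meshgrid(np.arange(.38,.66,.0005),np.arange(.05,.29,.0005),indexing='ij'),-1)
    X=np.concatenate([g,np.full(g.shape[:2]+(1,),.010)],-1); u,v=proj(X,ci)
    im=cv2.remap(p,u.astype(np.float32),v.astype(np.float32),cv2.INTER_LINEAR)
    hsv=cv2.cvtColor(im,cv2.COLOR_BGR2HSV); m=(hsv[...,1]<110).astype(np.uint8)
    m=cv2.morphologyEx(m,cv2.MORPH_OPEN,np.ones((15,15)))
    nl,l,s,c=cv2.connectedComponentsWithStats(m); k=1+np.argmax(s[1:,4]); 
    q=np.argwhere(l==k).astype(np.float32); r=cv2.minAreaRect(q)
    print(n,np.array(r[0])*.5+[380,50],np.array(r[1])*.5,r[2])
    cv2.imwrite(f"pics/pan_{n}.png",np.hstack([im,cv2.cvtColor((l==k).astype(np.uint8)*255,cv2.COLOR_GRAY2BGR)])[:600,:800])
E
python3 pan.py
```

```text
top [518.8946991 168.9747467] [142.82533264 182.96754456] 88.44585418701172
scene [520.62017822 171.22040558] [141.73994446 185.61602783] 88.59136962890625
```

```bash
cat >> h.py <<'E'
def go(x,y,z,yaw):
    s=env.read_state(); p=s['eef_pos']*1000; w=s['tcp_rot'][2]; c,sn=np.cos(np.radians(w)),np.sin(np.radians(w))
    d=np.array([x,y,z])-p; t=[c*d[0]+sn*d[1],sn*d[0]-c*d[1],-d[2]]
    dy=(yaw-w+180)%360-180
    print("t",round(s['t'],2),"at",p.round(1),"rpy",s['tcp_rot'].round(2),"F",s['contact_force'].round(1),"grip",round(s['grip_width']*85.4,1),"-> xyz m",np.round(np.array(t)/1000,4),"drz",round(-np.radians(dy),3))
E
python3 -c "
from h import *
go(414,-363,160,18.2)"
```

```text
t 0.55 at [ 171.9 -522.5  245.4] rpy [179.99   0.    18.21] F [-0.1 -1.1 -0.1] grip 85.3 -> xyz m [ 0.2798 -0.0758  0.0854] drz 0.0
```

Call:
move_arm(
  rows=[
    {"fingers": 0.0854,"xyz": [0.035,-0.01,0.01],"dr": [0,0,0]},
    {"fingers": 0.0854,"xyz": [0.07,-0.019,0.021],"dr": [0,0,0]},
    {"fingers": 0.0854,"xyz": [0.105,-0.028,0.032],"dr": [0,0,0]},
    {"fingers": 0.0854,"xyz": [0.14,-0.038,0.043],"dr": [0,0,0]},
    {"fingers": 0.0854,"xyz": [0.175,-0.047,0.053],"dr": [0,0,0]},
    {"fingers": 0.0854,"xyz": [0.21,-0.057,0.064],"dr": [0,0,0]},
    {"fingers": 0.0854,"xyz": [0.245,-0.066,0.075],"dr": [0,0,0]},
    {"fingers": 0.0854,"xyz": [0.28,-0.076,0.085],"dr": [0,0,0]},
  ],
)

```text
t: 1.22
eef_pos: [0.4154, -0.3616, 0.1599]
tcp_rot: [180.0, -0.0, 18.2]
contact_force: [0.1, -0.2, -0.4]
grip_width: 1.001
```

```bash
python3 -c "
from h import *
go(414,-363,47,18.2)
p,d=env.snapshot('wrist');cv2.imwrite('pics/w1.png',p[:,:,::-1])
P=cloud(d,env.camera_info('wrist'));m=(d>0)&(abs(P[...,2]-.09)<.006)&(abs(P[...,0]-.414)<.05)&(abs(P[...,1]+.363)<.05)
q=P[m];print(len(q),q.mean(0),cv2.minEnclosingCircle((q[:,:2]*1000).astype(np.float32)))
go(414,-363,47,18.2)
"
```

```text
t 1.22 at [ 415.4 -361.6  159.9] rpy [179.97  -0.    18.2 ] F [ 0.1 -0.2 -0.4] grip 85.5 -> xyz m [-0.0017  0.0009  0.1129] drz 0.0
4406 [ 0.41669269 -0.35851988  0.08656893] ((415.64410400390625, -358.99755859375), 25.07137680053711)
t 1.27 at [ 419.8 -356.4  157.4] rpy [-179.68   -0.28   18.54] F [ 3.   3.8 -0.8] grip 85.5 -> xyz m [-0.0076  0.0044  0.1104] drz 0.006
```

View pics/w1.png

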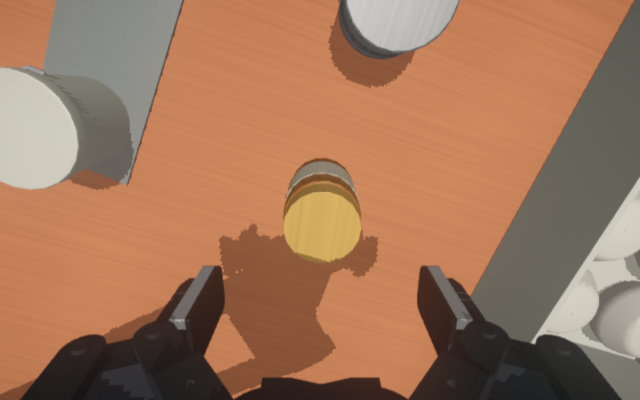

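The wrist view shows the jar at (322,225), centred between the jaws. The arm was still settling, so I measure again.

```bash
cat >> h.py <<'E'
def wtop(x,y,z,nm=None,rad=.05):
    ci=env.camera_info('wrist'); p,d=env.snapshot('wrist')
    if nm: cv2.imwrite(f'pics/{nm}.png',p[:,:,::-1])
    P=cloud(d,ci);m=(d>0)&(abs(P[...,2]-z)<.006)&(abs(P[...,0]*1000-x)<rad*1000)&(abs(P[...,1]*1000-y)<rad*1000)
    q=(P[m]*1000).astype(np.float32); print(len(q),"mean",q.mean(0),"circ",cv2.minEnclosingCircle(q[:,:2]),"rect",cv2.minAreaRect(q[:,:2]))
E
python3 -c "
from h import *
for i in range(4): env.snapshot('wrist')
go(414,-363,47,18.2)
wtop(414,-363,.09)
"
```

```text
t 1.47 at [ 414.  -363.   160.5] rpy [1.7997e+02 4.0000e-02 1.8240e+01] F [-0.4  0.5  0.6] grip 85.3 -> xyz m [-0.      0.      0.1135] drz 0.001Traceback (most recent call last):
  File "<string>", line 5, in <module>
    wtop(414,-363,.09)
    ~~~~^^^^^^^^^^^^^^
  File "h.py", line 32, in wtop
    q=(P[m]*1000).astype(np.float32); print(len(q),"mean",q.mean(0),"circ",cv2.minEnclosingCircle(q[:,:2]),"rect",cv2.minAreaRect(q[:,:2]))
                                                                           ~~~~~~~~~~~~~~~~~~~~~~^^^^^^^^^
cv2.error: OpenCV(4.12.0) /io/opencv/modules/imgproc/src/shapedescr.cpp:201: error: (-215:Assertion failed) count >= 0 && (depth == CV_32F || depth == CV_32S) in function 'minEnclosingCircle'
```

```bash
sed -i 's/q=(P\[m\]\*1000).astype(np.float32); print(len(q),"mean",q.mean(0)/q=(P[m]*1000).astype(np.float32); c=q.mean(0); q=np.ascontiguousarray(q[:,:2]); print(len(q),"mean",c/; s/q\[:,:2\]),"rect"/q),"rect"/; s/minAreaRect(q\[:,:2\]))$/minAreaRect(q))/' h.py
python3 -c "
from h import *
wtop(414,-363,.09)
"
```

```text
4496 mean [ 412.32364 -364.16907   89.04772] circ ((410.75433349609375, -364.64996337890625), 25.398149490356445) rect ((411.17840576171875, -364.6914367675781), (49.62296676635742, 49.32263946533203), 64.60187530517578)
```

Call:
move_arm(
  rows=[
    {"fingers": 0.0854,"xyz": [0,0,0.02],"dr": [0,0,0]},
    {"fingers": 0.0854,"xyz": [0,0,0.04],"dr": [0,0,0]},
    {"fingers": 0.0854,"xyz": [0,0,0.06],"dr": [0,0,0]},
    {"fingers": 0.0854,"xyz": [0,0,0.08],"dr": [0,0,0]},
    {"fingers": 0.0854,"xyz": [0,0,0.095],"dr": [0,0,0]},
    {"fingers": 0.0854,"xyz": [0,0,0.107],"dr": [0,0,0]},
    {"fingers": 0.0854,"xyz": [0,0,0.113],"dr": [0,0,0]},
    {"fingers": 0.0854,"xyz": [0,0,0.113],"dr": [0,0,0]},
  ],
)

```text
t: 2.23
eef_pos: [0.4129, -0.3629, 0.0461]
tcp_rot: [-179.9, 0.1, 18.1]
contact_force: [-0.6, -0.3, -0.2]
grip_width: 0.997
```

Call:
move_arm(
  rows=[
    {"fingers": 0.04,"xyz": [0,0,0],"dr": [0,0,0]},
    {"fingers": 0.04,"xyz": [0,0,0],"dr": [0,0,0]},
    {"fingers": 0.04,"xyz": [0,0,0],"dr": [0,0,0]},
    {"fingers": 0.04,"xyz": [0,0,0],"dr": [0,0,0]},
    {"fingers": 0.04,"xyz": [0,0,0],"dr": [0,0,0]},
    {"fingers": 0.04,"xyz": [0,0,0],"dr": [0,0,0]},
    {"fingers": 0.04,"xyz": [0,0,0],"dr": [0,0,0]},
    {"fingers": 0.04,"xyz": [0,0,0],"dr": [0,0,0]},
  ],
)

```text
t: 2.9
eef_pos: [0.415, -0.3637, 0.0492]
tcp_rot: [179.8, -0.1, 18.2]
contact_force: [0.4, -0.3, 6.3]
grip_width: 0.617
```

```bash
python3 -c "
from h import *
go(414,-363,147,18.2)
"
```

```text
t 2.9 at [ 415.  -363.7   49.2] rpy [ 1.7981e+02 -8.0000e-02  1.8210e+01] F [ 0.4 -0.3  6.3] grip 52.7 -> xyz m [-0.0007 -0.001  -0.0978] drz 0.0
```

Call:
move_arm(
  rows=[
    {"fingers": 0.04,"xyz": [0,0,-0.008],"dr": [0,0,0]},
    {"fingers": 0.04,"xyz": [0,0,-0.025],"dr": [0,0,0]},
    {"fingers": 0.04,"xyz": [0,0,-0.045],"dr": [0,0,0]},
    {"fingers": 0.04,"xyz": [0,0,-0.065],"dr": [0,0,0]},
    {"fingers": 0.04,"xyz": [0,0,-0.085],"dr": [0,0,0]},
    {"fingers": 0.04,"xyz": [0,0,-0.095],"dr": [0,0,0]},
    {"fingers": 0.04,"xyz": [0,0,-0.1],"dr": [0,0,0]},
    {"fingers": 0.04,"xyz": [0,0,-0.1],"dr": [0,0,0]},
  ],
)

```text
t: 3.57
eef_pos: [0.4142, -0.3629, 0.1478]
tcp_rot: [179.9, -0.0, 18.2]
contact_force: [-0.7, 0.3, -4.0]
grip_width: 0.617
```

Call:
move_arm(
  rows=[
    {"fingers": 0.04,"xyz": [0.01,-0.01,0],"dr": [0,0,0.03]},
    {"fingers": 0.04,"xyz": [0.032,-0.033,0],"dr": [0,0,0.1]},
    {"fingers": 0.04,"xyz": [0.057,-0.058,0],"dr": [0,0,0.18]},
    {"fingers": 0.04,"xyz": [0.083,-0.085,0],"dr": [0,0,0.26]},
    {"fingers": 0.04,"xyz": [0.108,-0.111,0],"dr": [0,0,0.34]},
    {"fingers": 0.04,"xyz": [0.13,-0.133,0],"dr": [0,0,0.4]},
    {"fingers": 0.04,"xyz": [0.142,-0.146,0],"dr": [0,0,0.43]},
    {"fingers": 0.04,"xyz": [0.145,-0.149,0],"dr": [0,0,0.44]},
  ],
)

```text
t: 4.23
eef_pos: [0.5053, -0.1722, 0.145]
tcp_rot: [-179.8, 0.2, -6.8]
contact_force: [-1.4, -0.3, -4.1]
grip_width: 0.62
```

```bash
python3 -c "
from h import *
for i in range(5):
  p,d=env.snapshot('wrist')
cv2.imwrite('pics/w2.png',p[:,:,::-1])
go(505.3,-176,51,-7)
"
```

```text
t 4.48 at [ 504.5 -176.9  146.4] rpy [ 1.7998e+02  1.0000e-01 -7.0500e+00] F [ 0.2  0.2 -4.4] grip 53.0 -> xyz m [ 0.0007 -0.001   0.0954] drz -0.001
```

View pics/w2.png

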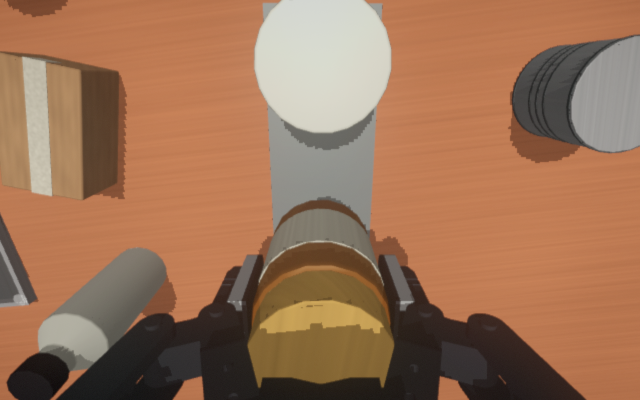

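The jar is held between the jaws at about (322,320). The far pail is at (322,65) and the runner is centred under the jar. Lowering and releasing.

Call:
move_arm(
  rows=[
    {"fingers": 0.04,"xyz": [0,0,0.01],"dr": [0,0,0]},
    {"fingers": 0.04,"xyz": [0,0,0.03],"dr": [0,0,0]},
    {"fingers": 0.04,"xyz": [0,0,0.05],"dr": [0,0,0]},
    {"fingers": 0.04,"xyz": [0,0,0.07],"dr": [0,0,0]},
    {"fingers": 0.04,"xyz": [0,0,0.082],"dr": [0,0,0]},
    {"fingers": 0.04,"xyz": [0,0,0.09],"dr": [0,0,0]},
    {"fingers": 0.04,"xyz": [0,0,0.095],"dr": [0,0,0]},
    {"fingers": 0.04,"xyz": [0,0,0.097],"dr": [0,0,0]},
  ],
)

```text
t: 5.15
eef_pos: [0.5046, -0.1763, 0.0522]
tcp_rot: [-180.0, 0.1, -7.0]
contact_force: [-8.9, 3.9, 14.5]
grip_width: 0.615
```

Call:
move_arm(
  rows=[
    {"fingers": 0.04,"xyz": [0,0,0],"dr": [0,0,0]},
    {"fingers": 0.04,"xyz": [0,0,0],"dr": [0,0,0]},
    {"fingers": 0.06,"xyz": [0,0,0],"dr": [0,0,0]},
    {"fingers": 0.07,"xyz": [0,0,0],"dr": [0,0,0]},
    {"fingers": 0.0854,"xyz": [0,0,0],"dr": [0,0,0]},
    {"fingers": 0.0854,"xyz": [0,0,0],"dr": [0,0,0]},
    {"fingers": 0.0854,"xyz": [0,0,0],"dr": [0,0,0]},
    {"fingers": 0.0854,"xyz": [0,0,0],"dr": [0,0,0]},
  ],
)

```text
t: 5.82
eef_pos: [0.5054, -0.176, 0.0503]
tcp_rot: [180.0, -0.0, -7.0]
contact_force: [0.5, -0.5, -0.6]
grip_width: 1.006
```

Call:
move_arm(
  rows=[
    {"fingers": 0.0854,"xyz": [0,0,-0.01],"dr": [0,0,0]},
    {"fingers": 0.0854,"xyz": [0,0,-0.03],"dr": [0,0,0]},
    {"fingers": 0.0854,"xyz": [0,0,-0.06],"dr": [0,0,0]},
    {"fingers": 0.0854,"xyz": [0,0,-0.09],"dr": [0,0,0]},
    {"fingers": 0.0854,"xyz": [0,0,-0.12],"dr": [0,0,0]},
    {"fingers": 0.0854,"xyz": [0,0,-0.14],"dr": [0,0,0]},
    {"fingers": 0.0854,"xyz": [0,0,-0.15],"dr": [0,0,0]},
    {"fingers": 0.0854,"xyz": [0,0,-0.15],"dr": [0,0,0]},
  ],
)

```text
t: 6.48
eef_pos: [0.5067, -0.1766, 0.2041]
tcp_rot: [179.9, -0.4, -7.0]
contact_force: [0.9, -1.0, -0.2]
grip_width: 0.994
```

```bash
python3 -c "
from h import *
for i in range(3):
  p,d=env.snapshot('wrist')
wtop(505,-176,.093,'w3')
go(581.8,3.6,140,-19)
"
```

```text
3454 mean [ 503.59323 -176.9896    92.05578] circ ((502.4270935058594, -176.92190551757812), 25.059465408325195) rect ((502.5829162597656, -176.69248962402344), (49.0458869934082, 49.2080192565918), 84.90966033935547)
t 6.68 at [ 504.3 -175.5  198. ] rpy [-179.93    0.23   -7.  ] F [ 1.3 -0.1  0.2] grip 85.2 -> xyz m [ 0.0551 -0.1872  0.058 ] drz 0.209
```

View pics/w3.png

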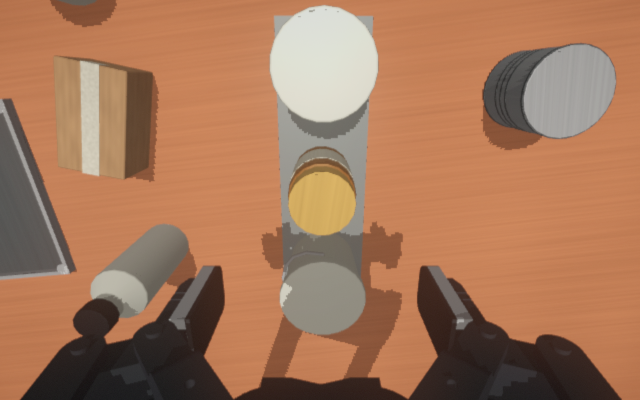

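The jar stands upright between the pails at about (322,200), measured within 3 mm of midway. Next, the carton.

Call:
move_arm(
  rows=[
    {"fingers": 0.0854,"xyz": [0.005,-0.015,0],"dr": [0,0,0.03]},
    {"fingers": 0.0854,"xyz": [0.014,-0.045,0],"dr": [0,0,0.07]},
    {"fingers": 0.0854,"xyz": [0.023,-0.08,0.01],"dr": [0,0,0.11]},
    {"fingers": 0.0854,"xyz": [0.033,-0.115,0.025],"dr": [0,0,0.15]},
    {"fingers": 0.0854,"xyz": [0.043,-0.15,0.04],"dr": [0,0,0.19]},
    {"fingers": 0.0854,"xyz": [0.051,-0.175,0.05],"dr": [0,0,0.21]},
    {"fingers": 0.0854,"xyz": [0.055,-0.187,0.058],"dr": [0,0,0.21]},
    {"fingers": 0.0854,"xyz": [0.055,-0.187,0.058],"dr": [0,0,0.21]},
  ],
)

```text
t: 7.35
eef_pos: [0.5812, 0.0056, 0.1377]
tcp_rot: [179.9, 0.4, -18.8]
contact_force: [-0.8, -0.7, -0.3]
grip_width: 0.997
```

```bash
python3 -c "
from h import *
for i in range(3):
  p,d=env.snapshot('wrist')
wtop(582,4,.045,'w4',.06)
go(581.8,3.6,26,-19)
"
```

```text
9428 mean [582.13495     1.7293252  44.172897 ] circ ((579.2659912109375, 2.7588746547698975), 52.10576629638672) rect ((578.6956176757812, 2.8717308044433594), (56.100093841552734, 91.3058853149414), 70.99835205078125)
t 7.55 at [582.5   1.5 142.6] rpy [ 1.7995e+02 -2.0000e-02 -1.9110e+01] F [ 0.3 -0.   0.2] grip 85.1 -> xyz m [-0.0013 -0.0017  0.1166] drz -0.002
```

View pics/w4.png

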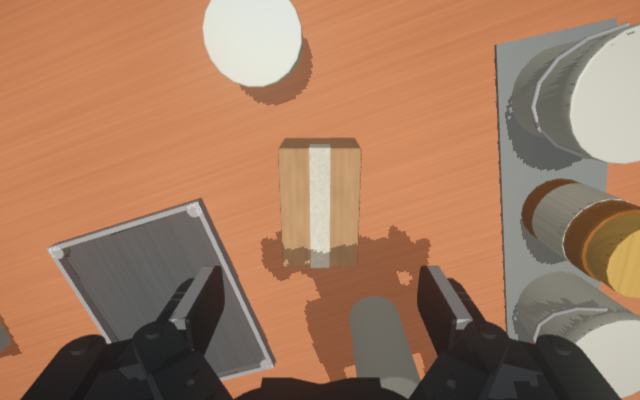

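The carton is at (320,205) between the jaws, with its tape strip aligned to them. Descending.

Call:
move_arm(
  rows=[
    {"fingers": 0.0854,"xyz": [-0.002,0,0.015],"dr": [0,0,0]},
    {"fingers": 0.0854,"xyz": [-0.002,0,0.035],"dr": [0,0,0]},
    {"fingers": 0.0854,"xyz": [-0.002,0,0.06],"dr": [0,0,0]},
    {"fingers": 0.0854,"xyz": [-0.002,0,0.08],"dr": [0,0,0]},
    {"fingers": 0.0854,"xyz": [-0.002,0,0.095],"dr": [0,0,0]},
    {"fingers": 0.0854,"xyz": [-0.002,0,0.107],"dr": [0,0,0]},
    {"fingers": 0.0854,"xyz": [-0.002,0,0.114],"dr": [0,0,0]},
    {"fingers": 0.0854,"xyz": [-0.002,0,0.114],"dr": [0,0,0]},
  ],
)

```text
t: 8.22
eef_pos: [0.5799, 0.0027, 0.0272]
tcp_rot: [180.0, 0.1, -19.1]
contact_force: [-0.3, -0.6, 0.9]
grip_width: 1.001
```

Call:
move_arm(
  rows=[
    {"fingers": 0.04,"xyz": [0,0,0],"dr": [0,0,0]},
    {"fingers": 0.04,"xyz": [0,0,0],"dr": [0,0,0]},
    {"fingers": 0.04,"xyz": [0,0,0],"dr": [0,0,0]},
    {"fingers": 0.04,"xyz": [0,0,0],"dr": [0,0,0]},
    {"fingers": 0.04,"xyz": [0,0,0],"dr": [0,0,0]},
    {"fingers": 0.04,"xyz": [0,0,0],"dr": [0,0,0]},
    {"fingers": 0.04,"xyz": [0,0,0],"dr": [0,0,0]},
    {"fingers": 0.04,"xyz": [0,0,0],"dr": [0,0,0]},
  ],
)

```text
t: 8.88
eef_pos: [0.5822, 0.0033, 0.0303]
tcp_rot: [-180.0, -0.2, -19.0]
contact_force: [-0.5, -0.8, 5.9]
grip_width: 0.645
```

Call:
move_arm(
  rows=[
    {"fingers": 0.04,"xyz": [0,0,-0.008],"dr": [0,0,0]},
    {"fingers": 0.04,"xyz": [0,0,-0.025],"dr": [0,0,0]},
    {"fingers": 0.04,"xyz": [0,0,-0.045],"dr": [0,0,0]},
    {"fingers": 0.04,"xyz": [0,0,-0.06],"dr": [0,0,0]},
    {"fingers": 0.04,"xyz": [0,0,-0.068],"dr": [0,0,0]},
    {"fingers": 0.04,"xyz": [0,0,-0.07],"dr": [0,0,0]},
    {"fingers": 0.04,"xyz": [0,0,-0.07],"dr": [0,0,0]},
    {"fingers": 0.04,"xyz": [0,0,-0.07],"dr": [0,0,0]},
  ],
)

```text
t: 9.55
eef_pos: [0.5797, 0.0037, 0.0967]
tcp_rot: [180.0, 0.2, -19.0]
contact_force: [-0.2, -0.6, -4.2]
grip_width: 0.645
```

```bash
python3 -c "
from h import *
go(519.8,170.1,96,-1.5)
"
```

```text
t 9.55 at [579.7   3.7  96.7] rpy [ 1.7996e+02  1.6000e-01 -1.9030e+01] F [-0.2 -0.6 -4.2] grip 55.1 -> xyz m [-0.1109 -0.1377  0.0007] drz -0.306
```

Call:
move_arm(
  rows=[
    {"fingers": 0.04,"xyz": [-0.007,-0.008,0],"dr": [0,0,-0.02]},
    {"fingers": 0.04,"xyz": [-0.022,-0.027,0],"dr": [0,0,-0.06]},
    {"fingers": 0.04,"xyz": [-0.042,-0.052,0],"dr": [0,0,-0.12]},
    {"fingers": 0.04,"xyz": [-0.064,-0.079,0],"dr": [0,0,-0.18]},
    {"fingers": 0.04,"xyz": [-0.084,-0.104,0],"dr": [0,0,-0.24]},
    {"fingers": 0.04,"xyz": [-0.1,-0.124,0],"dr": [0,0,-0.28]},
    {"fingers": 0.04,"xyz": [-0.108,-0.134,0],"dr": [0,0,-0.3]},
    {"fingers": 0.04,"xyz": [-0.111,-0.137,0],"dr": [0,0,-0.306]},
  ],
)

```text
t: 10.22
eef_pos: [0.5186, 0.1717, 0.0972]
tcp_rot: [-180.0, 0.1, -1.2]
contact_force: [-0.2, -0.3, -3.5]
grip_width: 0.642
```

```bash
python3 -c "
from h import *
for i in range(4):
  p,d=env.snapshot('wrist')
cv2.imwrite('pics/w5.png',p[:,:,::-1])
p,d=env.snapshot('top'); cv2.imwrite('pics/t5.png',cv2.resize(p[120:320,170:490,::-1],(800,500)))
go(519.8,170.1,30,-1.5)
"
```

```text
t 10.47 at [520.9 168.1  98.1] rpy [179.95   0.    -1.6 ] F [ 0.4  0.2 -3.6] grip 54.8 -> xyz m [-0.0012 -0.002   0.0681] drz -0.002
```

View pics/w5.png

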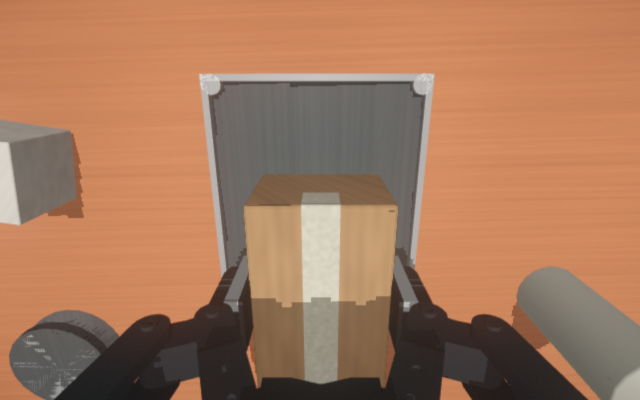

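The carton hangs over the pan, with its centre column about 321 against 317 for the pan, and aligned. Lowering.

Call:
move_arm(
  rows=[
    {"fingers": 0.04,"xyz": [-0.001,-0.002,0.008],"dr": [0,0,0]},
    {"fingers": 0.04,"xyz": [-0.001,-0.002,0.022],"dr": [0,0,0]},
    {"fingers": 0.04,"xyz": [-0.001,-0.002,0.036],"dr": [0,0,0]},
    {"fingers": 0.04,"xyz": [-0.001,-0.002,0.048],"dr": [0,0,0]},
    {"fingers": 0.04,"xyz": [-0.001,-0.002,0.057],"dr": [0,0,0]},
    {"fingers": 0.04,"xyz": [-0.001,-0.002,0.063],"dr": [0,0,0]},
    {"fingers": 0.04,"xyz": [-0.001,-0.002,0.066],"dr": [0,0,0]},
    {"fingers": 0.04,"xyz": [-0.001,-0.002,0.067],"dr": [0,0,0]},
  ],
)

```text
t: 11.13
eef_pos: [0.5198, 0.171, 0.0333]
tcp_rot: [180.0, 0.0, -1.5]
contact_force: [-7.2, -2.6, 10.6]
grip_width: 0.645
```

Call:
move_arm(
  rows=[
    {"fingers": 0.04,"xyz": [0,0,0],"dr": [0,0,0]},
    {"fingers": 0.04,"xyz": [0,0,0],"dr": [0,0,0]},
    {"fingers": 0.06,"xyz": [0,0,0],"dr": [0,0,0]},
    {"fingers": 0.07,"xyz": [0,0,0],"dr": [0,0,0]},
    {"fingers": 0.0854,"xyz": [0,0,0],"dr": [0,0,0]},
    {"fingers": 0.0854,"xyz": [0,0,0],"dr": [0,0,0]},
    {"fingers": 0.0854,"xyz": [0,0,0],"dr": [0,0,0]},
    {"fingers": 0.0854,"xyz": [0,0,0],"dr": [0,0,0]},
  ],
)

```text
t: 11.8
eef_pos: [0.5197, 0.1714, 0.0312]
tcp_rot: [180.0, -0.0, -1.5]
contact_force: [-0.0, 0.8, 0.4]
grip_width: 1.001
```

Call:
move_arm(
  rows=[
    {"fingers": 0.0854,"xyz": [0,0,-0.01],"dr": [0,0,0]},
    {"fingers": 0.0854,"xyz": [0,0,-0.03],"dr": [0,0,0]},
    {"fingers": 0.0854,"xyz": [0,0,-0.06],"dr": [0,0,0]},
    {"fingers": 0.0854,"xyz": [0,0,-0.09],"dr": [0,0,0]},
    {"fingers": 0.0854,"xyz": [0,0,-0.11],"dr": [0,0,0]},
    {"fingers": 0.0854,"xyz": [0,0,-0.12],"dr": [0,0,0]},
    {"fingers": 0.0854,"xyz": [0,0,-0.12],"dr": [0,0,0]},
    {"fingers": 0.0854,"xyz": [0,0,-0.12],"dr": [0,0,0]},
  ],
)

```text
t: 12.47
eef_pos: [0.5195, 0.1713, 0.1513]
tcp_rot: [180.0, -0.0, -1.5]
contact_force: [-0.7, -0.1, -0.4]
grip_width: 0.995
```

```bash
python3 -c "
from h import *
for i in range(2):
  p,d=env.snapshot('wrist')
wtop(520,170,.048,'w6',.06)
go(701.3,4.8,145,-1.5)
"
```

```text
9239 mean [520.801   170.3458   47.17823] circ ((517.70263671875, 170.56304931640625), 52.05886459350586) rect ((517.4326782226562, 170.41314697265625), (56.089202880859375, 90.77281188964844), 88.54188537597656)
t 12.62 at [518.3 171.1 148.9] rpy [179.93   0.24  -1.5 ] F [-0.4 -0.2 -0.2] grip 85.1 -> xyz m [0.1873 0.1614 0.0039] drz 0.0
```

View pics/w6.png

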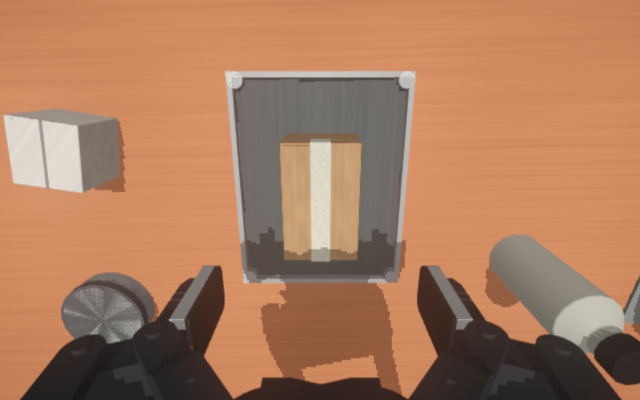

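The carton lies flat and aligned in the middle of the pan at (320,200). Next, the tub.

Call:
move_arm(
  rows=[
    {"fingers": 0.0854,"xyz": [0.012,0.01,0],"dr": [0,0,0]},
    {"fingers": 0.0854,"xyz": [0.037,0.032,0],"dr": [0,0,0]},
    {"fingers": 0.0854,"xyz": [0.066,0.057,0],"dr": [0,0,0]},
    {"fingers": 0.0854,"xyz": [0.096,0.083,0],"dr": [0,0,0]},
    {"fingers": 0.0854,"xyz": [0.126,0.109,0],"dr": [0,0,0]},
    {"fingers": 0.0854,"xyz": [0.155,0.134,0],"dr": [0,0,0]},
    {"fingers": 0.0854,"xyz": [0.178,0.155,0.0],"dr": [0,0,0]},
    {"fingers": 0.0854,"xyz": [0.187,0.162,0.0],"dr": [0,0,0]},
  ],
)

```text
t: 13.28
eef_pos: [0.7045, -0.0008, 0.1483]
tcp_rot: [179.9, 0.1, -1.8]
contact_force: [-0.9, 0.4, -0.6]
grip_width: 1.0
```

```bash
python3 -c "
from h import *
for i in range(4):
  p,d=env.snapshot('wrist')
wtop(701,4,.045,'w7',.05)
go(701.3,4.8,20,-1.5)
"
```

```text
4957 mean [700.9071      3.9885662  44.049038 ] circ ((699.2607421875, 4.126400470733643), 30.05906105041504) rect ((699.3626708984375, 3.992748260498047), (59.388023376464844, 58.82298278808594), 18.03916358947754)
t 13.53 at [701.5   4.8 150.1] rpy [-1.7998e+02  1.3000e-01 -1.4800e+00] F [ 0.3 -0.4 -0.1] grip 85.5 -> xyz m [-2.000e-04  1.000e-04  1.301e-01] drz 0.0
```

View pics/w7.png

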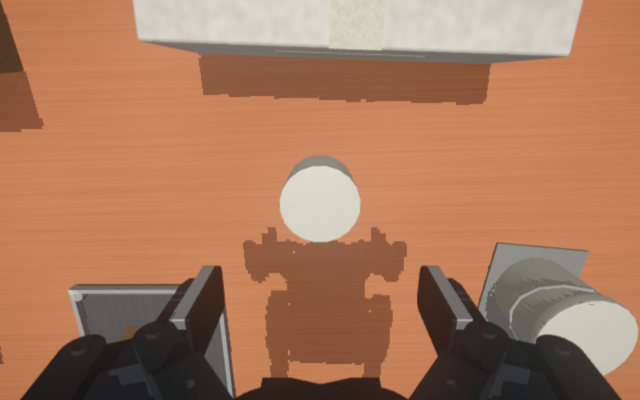

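```bash
python3 -c "
from h import *
print(env.camera_info('wrist')['xyz'], env.read_state()['eef_pos'])
P=cloud(np.load('pics/top0.npy'),env.camera_info('top'))
q=P[(abs(P[...,1])<.1)&(P[...,2]>.03)&(P[...,2]<.3)&(P[...,0]>.74)]; print(q[:,0].min(),np.percentile(q[:,2],95))
"
```

```text
[0.78605916 0.00187848 0.27769175] [0.70154624 0.00484833 0.15008195]
0.7957365931307117 0.09228063565251858
```

Call:
move_arm(
  rows=[
    {"fingers": 0.0854,"xyz": [-0.001,0,0.015],"dr": [0,0,0]},
    {"fingers": 0.0854,"xyz": [-0.001,0,0.04],"dr": [0,0,0]},
    {"fingers": 0.0854,"xyz": [-0.001,0,0.065],"dr": [0,0,0]},
    {"fingers": 0.0854,"xyz": [-0.001,0,0.09],"dr": [0,0,0]},
    {"fingers": 0.0854,"xyz": [-0.001,0,0.107],"dr": [0,0,0]},
    {"fingers": 0.0854,"xyz": [-0.001,0,0.12],"dr": [0,0,0]},
    {"fingers": 0.0854,"xyz": [-0.001,0,0.128],"dr": [0,0,0]},
    {"fingers": 0.0854,"xyz": [-0.001,0,0.128],"dr": [0,0,0]},
  ],
)

```text
t: 14.2
eef_pos: [0.6997, 0.0054, 0.0213]
tcp_rot: [-180.0, 0.2, -1.4]
contact_force: [0.5, 0.1, -1.1]
grip_width: 1.001
```

Call:
move_arm(
  rows=[
    {"fingers": 0.04,"xyz": [0,0,0],"dr": [0,0,0]},
    {"fingers": 0.04,"xyz": [0,0,0],"dr": [0,0,0]},
    {"fingers": 0.04,"xyz": [0,0,0],"dr": [0,0,0]},
    {"fingers": 0.04,"xyz": [0,0,0],"dr": [0,0,0]},
    {"fingers": 0.04,"xyz": [0,0,0],"dr": [0,0,0]},
    {"fingers": 0.04,"xyz": [0,0,0],"dr": [0,0,0]},
    {"fingers": 0.04,"xyz": [0,0,0],"dr": [0,0,0]},
    {"fingers": 0.04,"xyz": [0,0,0],"dr": [0,0,0]},
  ],
)

```text
t: 14.87
eef_pos: [0.7029, 0.0045, 0.026]
tcp_rot: [-180.0, -0.3, -1.5]
contact_force: [0.1, -0.1, 5.7]
grip_width: 0.681
```

Call:
move_arm(
  rows=[
    {"fingers": 0.04,"xyz": [0,0,-0.008],"dr": [0,0,0]},
    {"fingers": 0.04,"xyz": [0,0,-0.025],"dr": [0,0,0]},
    {"fingers": 0.04,"xyz": [0,0,-0.045],"dr": [0,0,0]},
    {"fingers": 0.04,"xyz": [0,0,-0.065],"dr": [0,0,0]},
    {"fingers": 0.04,"xyz": [0,0,-0.085],"dr": [0,0,0]},
    {"fingers": 0.04,"xyz": [0,0,-0.095],"dr": [0,0,0]},
    {"fingers": 0.04,"xyz": [0,0,-0.1],"dr": [0,0,0]},
    {"fingers": 0.04,"xyz": [0,0,-0.1],"dr": [0,0,0]},
  ],
)

```text
t: 15.53
eef_pos: [0.7016, 0.0044, 0.1244]
tcp_rot: [180.0, -0.1, -1.5]
contact_force: [0.5, -0.0, -1.2]
grip_width: 0.677
```

```bash
python3 -c "
from h import *
go(519.8,170.5,122,-1.5)
p,d=env.snapshot('wrist');cv2.imwrite('pics/w8.png',p[:,:,::-1])
"
```

```text
t 15.53 at [701.6   4.4 124.4] rpy [ 1.7999e+02 -1.0000e-01 -1.5100e+00] F [ 0.5 -0.  -1.2] grip 57.8 -> xyz m [-0.1862 -0.1613  0.0024] drz -0.0
```

View pics/w8.png

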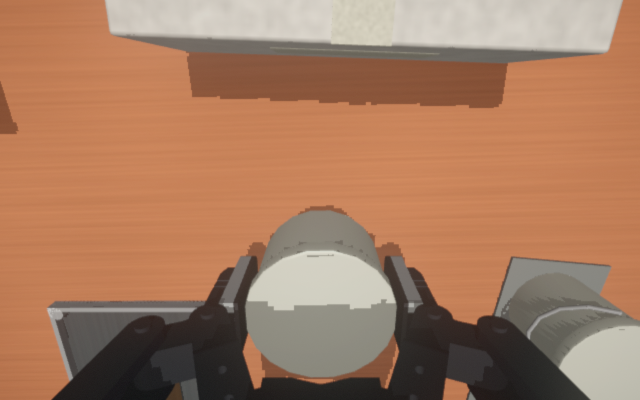

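The tub is held level, centred at (320,310). Moving it over the carton.

Call:
move_arm(
  rows=[
    {"fingers": 0.04,"xyz": [-0.01,-0.009,0],"dr": [0,0,0]},
    {"fingers": 0.04,"xyz": [-0.035,-0.03,0],"dr": [0,0,0]},
    {"fingers": 0.04,"xyz": [-0.065,-0.056,0],"dr": [0,0,0]},
    {"fingers": 0.04,"xyz": [-0.098,-0.085,0],"dr": [0,0,0]},
    {"fingers": 0.04,"xyz": [-0.13,-0.113,0],"dr": [0,0,0]},
    {"fingers": 0.04,"xyz": [-0.158,-0.137,0],"dr": [0,0,0]},
    {"fingers": 0.04,"xyz": [-0.178,-0.154,0],"dr": [0,0,0]},
    {"fingers": 0.04,"xyz": [-0.186,-0.161,0],"dr": [0,0,0]},
  ],
)

```text
t: 16.25
eef_pos: [0.5152, 0.1725, 0.1211]
tcp_rot: [180.0, 0.3, -1.3]
contact_force: [0.2, 0.2, -1.5]
grip_width: 0.679
```

```bash
python3 -c "
from h import *
for i in range(4):
  p,d=env.snapshot('wrist')
cv2.imwrite('pics/w9.png',p[:,:,::-1])
go(519.3,170.7,71,-1.5)
"
```

```text
t 16.45 at [519.9 169.6 122.5] rpy [ 1.7993e+02  2.0000e-02 -1.5100e+00] F [-0.2  0.3 -1.3] grip 58.0 -> xyz m [-0.0007 -0.001   0.0515] drz -0.0
```

View pics/w9.png

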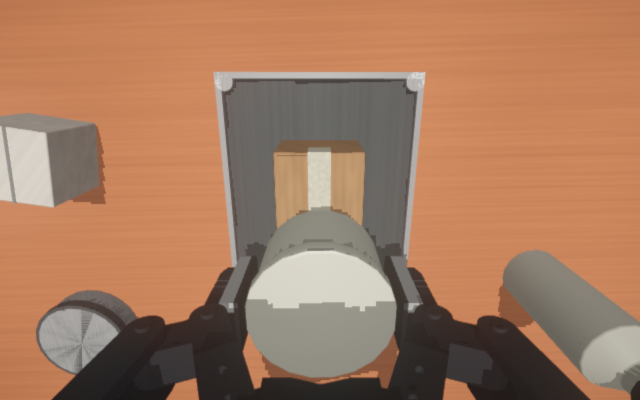

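The tub is centred over the carton, with the tape at column 320 and the tub at column 321. Lowering.

Call:
move_arm(
  rows=[
    {"fingers": 0.04,"xyz": [0,-0.001,0.006],"dr": [0,0,0]},
    {"fingers": 0.04,"xyz": [0,-0.001,0.017],"dr": [0,0,0]},
    {"fingers": 0.04,"xyz": [0,-0.001,0.028],"dr": [0,0,0]},
    {"fingers": 0.04,"xyz": [0,-0.001,0.038],"dr": [0,0,0]},
    {"fingers": 0.04,"xyz": [0,-0.001,0.045],"dr": [0,0,0]},
    {"fingers": 0.04,"xyz": [0,-0.001,0.049],"dr": [0,0,0]},
    {"fingers": 0.04,"xyz": [0,-0.001,0.051],"dr": [0,0,0]},
    {"fingers": 0.04,"xyz": [0,-0.001,0.052],"dr": [0,0,0]},
  ],
)

```text
t: 17.12
eef_pos: [0.5188, 0.1707, 0.074]
tcp_rot: [179.9, 0.1, -1.5]
contact_force: [-10.7, -3.8, 19.2]
grip_width: 0.675
```

Call:
move_arm(
  rows=[
    {"fingers": 0.04,"xyz": [0,0,0],"dr": [0,0,0]},
    {"fingers": 0.04,"xyz": [0,0,0],"dr": [0,0,0]},
    {"fingers": 0.062,"xyz": [0,0,0],"dr": [0,0,0]},
    {"fingers": 0.07,"xyz": [0,0,0],"dr": [0,0,0]},
    {"fingers": 0.0854,"xyz": [0,0,0],"dr": [0,0,0]},
    {"fingers": 0.0854,"xyz": [0,0,0],"dr": [0,0,0]},
    {"fingers": 0.0854,"xyz": [0,0,0],"dr": [0,0,0]},
    {"fingers": 0.0854,"xyz": [0,0,0],"dr": [0,0,0]},
  ],
)

```text
t: 17.78
eef_pos: [0.5195, 0.1713, 0.0709]
tcp_rot: [180.0, 0.0, -1.5]
contact_force: [0.3, 0.0, -0.1]
grip_width: 0.999
```

Call:
move_arm(
  rows=[
    {"fingers": 0.0854,"xyz": [0,0,-0.01],"dr": [0,0,0]},
    {"fingers": 0.0854,"xyz": [0,0,-0.03],"dr": [0,0,0]},
    {"fingers": 0.0854,"xyz": [0,0,-0.06],"dr": [0,0,0]},
    {"fingers": 0.0854,"xyz": [0,0,-0.09],"dr": [0,0,0]},
    {"fingers": 0.0854,"xyz": [0,0,-0.12],"dr": [0,0,0]},
    {"fingers": 0.0854,"xyz": [0,0,-0.145],"dr": [0,0,0]},
    {"fingers": 0.0854,"xyz": [0,0,-0.15],"dr": [0,0,0]},
    {"fingers": 0.0854,"xyz": [0,0,-0.15],"dr": [0,0,0]},
  ],
)

```text
t: 18.45
eef_pos: [0.5209, 0.1717, 0.2249]
tcp_rot: [-179.9, -0.4, -1.5]
contact_force: [0.3, 0.3, 0.4]
grip_width: 0.997
```

```bash
python3 -c "
from h import *
for i in range(3):
  p,d=env.snapshot('wrist')
wtop(520,170,.093,'w10',.05)
wtop(520,170,.048,None,.06)
go(447.6,-4,220,-1.5)
"
```

```text
4263 mean [517.90356  170.19067   92.060104] circ ((516.352294921875, 170.21987915039062), 29.992830276489258) rect ((516.5386962890625, 170.24575805664062), (59.0588493347168, 58.84040069580078), 17.86361312866211)
1869 mean [547.9719   169.7558    47.246124] circ ((517.8118896484375, 170.34628295898438), 51.945621490478516) rect ((518.2042846679688, 170.36500549316406), (56.03866958618164, 89.24555969238281), 88.49068450927734)
t 18.7 at [518.6 171.1 218.9] rpy [179.93   0.24  -1.5 ] F [-0.6 -0.1 -0.7] grip 85.6 -> xyz m [-0.0664  0.1769 -0.0011] drz -0.0
```

View pics/w10.png

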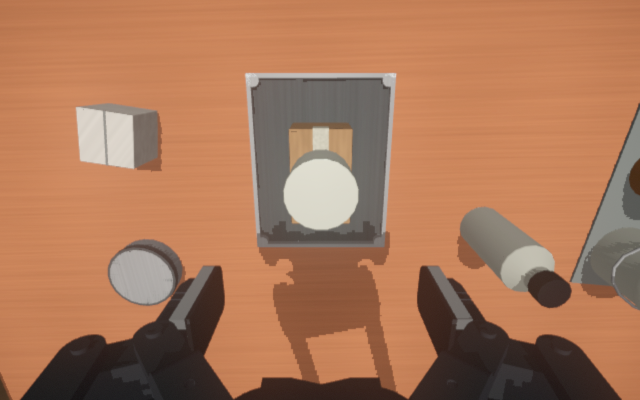

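The tub stands upright and centred on the carton at (320,193). Next, the bottle.

Call:
move_arm(
  rows=[
    {"fingers": 0.0854,"xyz": [-0.005,0.015,0],"dr": [0,0,0]},
    {"fingers": 0.0854,"xyz": [-0.016,0.043,0],"dr": [0,0,0]},
    {"fingers": 0.0854,"xyz": [-0.028,0.075,0],"dr": [0,0,0]},
    {"fingers": 0.0854,"xyz": [-0.04,0.107,0],"dr": [0,0,0]},
    {"fingers": 0.0854,"xyz": [-0.052,0.139,0],"dr": [0,0,0]},
    {"fingers": 0.0854,"xyz": [-0.062,0.163,0],"dr": [0,0,0]},
    {"fingers": 0.0854,"xyz": [-0.067,0.176,0],"dr": [0,0,0]},
    {"fingers": 0.0854,"xyz": [-0.067,0.176,0],"dr": [0,0,0]},
  ],
)

```text
t: 19.37
eef_pos: [0.4462, -0.0056, 0.2204]
tcp_rot: [179.9, 0.1, -1.8]
contact_force: [-0.0, 0.7, 0.7]
grip_width: 0.999
```

```bash
python3 -c "
from h import *
for i in range(4):
  p,d=env.snapshot('wrist')
wtop(447,-4,.128,'w11',.05)
go(447.6,-4,78,-1.5)
"
```

```text
1036 mean [445.92072   -4.567261 126.955086] circ ((445.1794738769531, -4.642205238342285), 13.028241157531738) rect ((445.00799560546875, -4.431877136230469), (24.5242919921875, 25.534055709838867), 89.22406768798828)
t 19.62 at [448.   -2.2 220.9] rpy [-1.7998e+02  4.0000e-02 -1.4400e+00] F [-0.1  0.1  0. ] grip 85.4 -> xyz m [-0.0004  0.0018  0.1429] drz 0.001
```

View pics/w11.png

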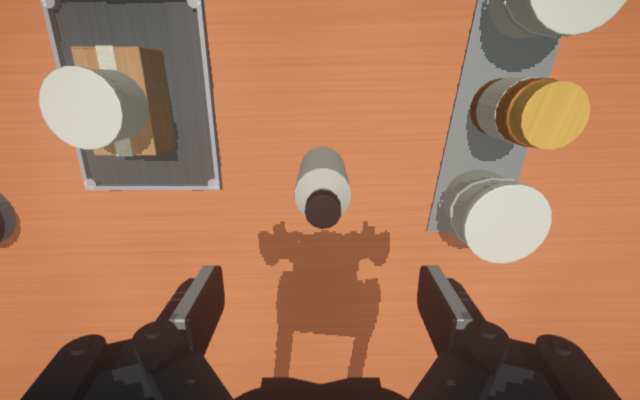

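The bottle cap is at (323,208), between the jaws. Descending.

Call:
move_arm(
  rows=[
    {"fingers": 0.0854,"xyz": [-0.001,0.002,0.015],"dr": [0,0,0]},
    {"fingers": 0.0854,"xyz": [-0.001,0.002,0.04],"dr": [0,0,0]},
    {"fingers": 0.0854,"xyz": [-0.001,0.002,0.07],"dr": [0,0,0]},
    {"fingers": 0.0854,"xyz": [-0.001,0.002,0.1],"dr": [0,0,0]},
    {"fingers": 0.0854,"xyz": [-0.001,0.002,0.12],"dr": [0,0,0]},
    {"fingers": 0.0854,"xyz": [-0.001,0.002,0.135],"dr": [0,0,0]},
    {"fingers": 0.0854,"xyz": [-0.001,0.002,0.142],"dr": [0,0,0]},
    {"fingers": 0.0854,"xyz": [-0.001,0.002,0.142],"dr": [0,0,0]},
  ],
)

```text
t: 20.28
eef_pos: [0.4457, -0.0039, 0.0772]
tcp_rot: [-180.0, 0.3, -1.4]
contact_force: [0.3, 0.3, -0.4]
grip_width: 1.0
```

Call:
move_arm(
  rows=[
    {"fingers": 0.03,"xyz": [0,0,0],"dr": [0,0,0]},
    {"fingers": 0.03,"xyz": [0,0,0],"dr": [0,0,0]},
    {"fingers": 0.03,"xyz": [0,0,0],"dr": [0,0,0]},
    {"fingers": 0.03,"xyz": [0,0,0],"dr": [0,0,0]},
    {"fingers": 0.03,"xyz": [0,0,0],"dr": [0,0,0]},
    {"fingers": 0.03,"xyz": [0,0,0],"dr": [0,0,0]},
    {"fingers": 0.03,"xyz": [0,0,0],"dr": [0,0,0]},
    {"fingers": 0.03,"xyz": [0,0,0],"dr": [0,0,0]},
  ],
)

```text
t: 20.95
eef_pos: [0.4483, -0.0047, 0.0812]
tcp_rot: [-180.0, -0.2, -1.5]
contact_force: [0.0, 1.8, 5.1]
grip_width: 0.521
```

Call:
move_arm(
  rows=[
    {"fingers": 0.03,"xyz": [0,0,-0.008],"dr": [0,0,0]},
    {"fingers": 0.03,"xyz": [0,0,-0.025],"dr": [0,0,0]},
    {"fingers": 0.03,"xyz": [0,0,-0.05],"dr": [0,0,0]},
    {"fingers": 0.03,"xyz": [0,0,-0.075],"dr": [0,0,0]},
    {"fingers": 0.03,"xyz": [0,0,-0.1],"dr": [0,0,0]},
    {"fingers": 0.03,"xyz": [0,0,-0.115],"dr": [0,0,0]},
    {"fingers": 0.03,"xyz": [0,0,-0.12],"dr": [0,0,0]},
    {"fingers": 0.03,"xyz": [0,0,-0.12],"dr": [0,0,0]},
  ],
)

```text
t: 21.62
eef_pos: [0.4474, -0.005, 0.2006]
tcp_rot: [180.0, -0.1, -1.5]
contact_force: [0.3, -0.0, -2.8]
grip_width: 0.515
```

```bash
python3 -c "
from h import *
go(662.8,167,198,-1.5)
p,d=env.snapshot('wrist');cv2.imwrite('pics/w12.png',p[:,:,::-1])
"
```

```text
t 21.62 at [447.4  -5.  200.6] rpy [ 1.7997e+02 -1.4000e-01 -1.5100e+00] F [ 0.3 -0.  -2.8] grip 44.0 -> xyz m [ 0.2108 -0.1776  0.0026] drz -0.0
```

View pics/w12.png

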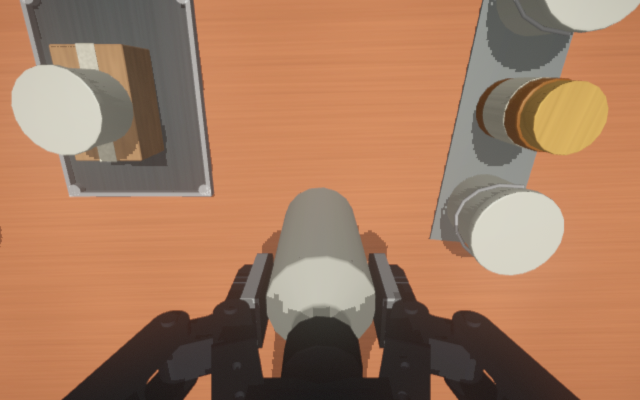

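Call:
move_arm(
  rows=[
    {"fingers": 0.03,"xyz": [0.008,-0.007,0],"dr": [0,0,0]},
    {"fingers": 0.03,"xyz": [0.026,-0.022,0],"dr": [0,0,0]},
    {"fingers": 0.03,"xyz": [0.05,-0.042,0],"dr": [0,0,0]},
    {"fingers": 0.03,"xyz": [0.077,-0.065,0],"dr": [0,0,0]},
    {"fingers": 0.03,"xyz": [0.104,-0.088,0],"dr": [0,0,0]},
    {"fingers": 0.03,"xyz": [0.131,-0.11,0],"dr": [0,0,0]},
    {"fingers": 0.03,"xyz": [0.155,-0.131,0],"dr": [0,0,0]},
    {"fingers": 0.03,"xyz": [0.175,-0.147,0],"dr": [0,0,0]},
  ],
)

```text
t: 22.33
eef_pos: [0.6265, 0.1401, 0.1957]
tcp_rot: [-180.0, 0.3, -1.4]
contact_force: [-0.5, -1.3, -2.0]
grip_width: 0.516
```

Call:
move_arm(
  rows=[
    {"fingers": 0.03,"xyz": [0.016,-0.014,0],"dr": [0,0,0]},
    {"fingers": 0.03,"xyz": [0.026,-0.023,0],"dr": [0,0,0]},
    {"fingers": 0.03,"xyz": [0.032,-0.028,0],"dr": [0,0,0]},
    {"fingers": 0.03,"xyz": [0.035,-0.03,0],"dr": [0,0,0]},
    {"fingers": 0.03,"xyz": [0.036,-0.031,0],"dr": [0,0,0]},
    {"fingers": 0.03,"xyz": [0.036,-0.031,0],"dr": [0,0,0]},
    {"fingers": 0.03,"xyz": [0.036,-0.031,0],"dr": [0,0,0]},
    {"fingers": 0.03,"xyz": [0.036,-0.031,0],"dr": [0,0,0]},
  ],
)

```text
t: 23.0
eef_pos: [0.6621, 0.167, 0.1997]
tcp_rot: [180.0, -0.0, -1.5]
contact_force: [0.4, 0.1, -2.1]
grip_width: 0.515
```

```bash
python3 -c "
from h import *
go(662.8,167,79,-1.5)
p,d=env.snapshot('top'); cv2.imwrite('pics/t13.png',cv2.resize(p[100:300,170:490,::-1],(800,500)))
p,d=env.snapshot('scene'); cv2.imwrite('pics/s13.png',cv2.resize(p[120:280,240:496,::-1],(800,500)))
go(662.8,167,79,-1.5)
"
```

```text
t 23.0 at [662.1 167.  199.7] rpy [ 1.7999e+02 -1.0000e-02 -1.5400e+00] F [ 0.4  0.1 -2.1] grip 44.0 -> xyz m [ 0.0007 -0.      0.1207] drz -0.001
t 23.1 at [662.2 167.1 199.9] rpy [ 1.80e+02 -4.00e-02 -1.54e+00] F [-0.   0.6 -1.1] grip 44.3 -> xyz m [6.000e-04 1.000e-04 1.209e-01] drz -0.001
```

View pics/s13.png

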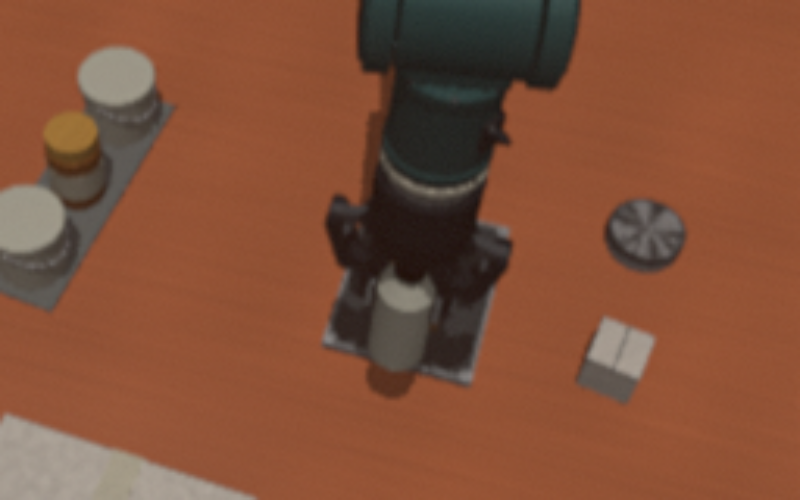

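The bottle hangs upright past the far edge of the pan. Lowering it.

Call:
move_arm(
  rows=[
    {"fingers": 0.03,"xyz": [0.001,0,0.01],"dr": [0,0,0]},
    {"fingers": 0.03,"xyz": [0.001,0,0.032],"dr": [0,0,0]},
    {"fingers": 0.03,"xyz": [0.001,0,0.057],"dr": [0,0,0]},
    {"fingers": 0.03,"xyz": [0.001,0,0.08],"dr": [0,0,0]},
    {"fingers": 0.03,"xyz": [0.001,0,0.098],"dr": [0,0,0]},
    {"fingers": 0.03,"xyz": [0.001,0,0.11],"dr": [0,0,0]},
    {"fingers": 0.03,"xyz": [0.001,0,0.117],"dr": [0,0,0]},
    {"fingers": 0.03,"xyz": [0.001,0,0.12],"dr": [0,0,0]},
  ],
)

```text
t: 23.77
eef_pos: [0.6638, 0.1673, 0.0812]
tcp_rot: [180.0, -0.1, -1.5]
contact_force: [-4.6, -0.7, 12.0]
grip_width: 0.521
```

```bash
python3 -c "
from h import *
go(662.8,167,79,-1.5)
"
```

```text
t 23.77 at [663.8 167.3  81.2] rpy [ 1.7997e+02 -7.0000e-02 -1.5100e+00] F [-4.6 -0.7 12. ] grip 44.5 -> xyz m [-0.001   0.0004  0.0022] drz -0.0
```

Seated. Releasing and retreating.

Call:
move_arm(
  rows=[
    {"fingers": 0.03,"xyz": [0,0,0],"dr": [0,0,0]},
    {"fingers": 0.03,"xyz": [0,0,0],"dr": [0,0,0]},
    {"fingers": 0.05,"xyz": [0,0,0],"dr": [0,0,0]},
    {"fingers": 0.06,"xyz": [0,0,0],"dr": [0,0,0]},
    {"fingers": 0.0854,"xyz": [0,0,0],"dr": [0,0,0]},
    {"fingers": 0.0854,"xyz": [0,0,0],"dr": [0,0,0]},
    {"fingers": 0.0854,"xyz": [0,0,0],"dr": [0,0,0]},
    {"fingers": 0.0854,"xyz": [0,0,0],"dr": [0,0,0]},
  ],
)

```text
t: 24.43
eef_pos: [0.6635, 0.1676, 0.0792]
tcp_rot: [180.0, 0.0, -1.5]
contact_force: [0.4, 0.4, -0.2]
grip_width: 0.997
```

Call:
move_arm(
  rows=[
    {"fingers": 0.0854,"xyz": [0,0,-0.01],"dr": [0,0,0]},
    {"fingers": 0.0854,"xyz": [0,0,-0.03],"dr": [0,0,0]},
    {"fingers": 0.0854,"xyz": [0,0,-0.06],"dr": [0,0,0]},
    {"fingers": 0.0854,"xyz": [0,0,-0.09],"dr": [0,0,0]},
    {"fingers": 0.0854,"xyz": [0,0,-0.12],"dr": [0,0,0]},
    {"fingers": 0.0854,"xyz": [0,0,-0.145],"dr": [0,0,0]},
    {"fingers": 0.0854,"xyz": [0,0,-0.15],"dr": [0,0,0]},
    {"fingers": 0.0854,"xyz": [0,0,-0.15],"dr": [0,0,0]},
  ],
)

```text
t: 25.1
eef_pos: [0.6648, 0.1678, 0.2338]
tcp_rot: [-179.9, -0.4, -1.5]
contact_force: [-0.0, -0.2, -0.2]
grip_width: 0.999
```

Call:
move_arm(
  rows=[
    {"fingers": 0.0854,"xyz": [-0.03,0.03,0],"dr": [0,0,0]},
    {"fingers": 0.0854,"xyz": [-0.06,0.06,0],"dr": [0,0,0]},
    {"fingers": 0.0854,"xyz": [-0.09,0.09,0],"dr": [0,0,0]},
    {"fingers": 0.0854,"xyz": [-0.115,0.115,0],"dr": [0,0,0]},
    {"fingers": 0.0854,"xyz": [-0.14,0.14,0],"dr": [0,0,0]},
    {"fingers": 0.0854,"xyz": [-0.165,0.165,0],"dr": [0,0,0]},
    {"fingers": 0.0854,"xyz": [-0.19,0.19,0],"dr": [0,0,0]},
    {"fingers": 0.0854,"xyz": [-0.21,0.21,0],"dr": [0,0,0]},
  ],
)

```text
t: 25.77
eef_pos: [0.4452, -0.0379, 0.227]
tcp_rot: [-180.0, 0.2, -1.5]
contact_force: [0.6, -0.4, -0.1]
grip_width: 0.999
```

Call:
move_arm(
  rows=[
    {"fingers": 0.0854,"xyz": [-0.02,0.03,0],"dr": [0,0,0]},
    {"fingers": 0.0854,"xyz": [-0.03,0.06,0],"dr": [0,0,0]},
    {"fingers": 0.0854,"xyz": [-0.04,0.09,0],"dr": [0,0,0]},
    {"fingers": 0.0854,"xyz": [-0.04,0.12,0],"dr": [0,0,0]},
    {"fingers": 0.0854,"xyz": [-0.04,0.15,0],"dr": [0,0,0]},
    {"fingers": 0.0854,"xyz": [-0.04,0.17,0],"dr": [0,0,0]},
    {"fingers": 0.0854,"xyz": [-0.04,0.17,0],"dr": [0,0,0]},
    {"fingers": 0.0854,"xyz": [-0.04,0.17,0],"dr": [0,0,0]},
  ],
)

```text
t: 26.43
eef_pos: [0.4027, -0.2058, 0.2272]
tcp_rot: [-179.8, 0.2, -1.6]
contact_force: [0.3, -0.0, -0.7]
grip_width: 1.005
```

```bash
cat > fin.py <<'E'
from h import *
ci={n:env.camera_info(n) for n in("top","scene")}
D={}
for n in ci:
    p,d=env.snapshot(n); D[n]=d; cv2.imwrite(f'pics/{n}F.png',p[:,:,::-1])
a=np.radians(-1.5); pan=np.array([519.8,170.1]); 
T=dict(tub=(520,170,.093),carton=(520,170,.048),bottle=(663,167,.128),jar=(505,-176,.093),pailA=(599,-188,.078),pailB=(411,-165,.078),can=(559.6,-363.8,.066),box=(561.5,356.8,.048),tin=(406.8,368.3,.024))
for k,(x,y,z) in T.items():
    for n in ci:
        P=cloud(D[n],ci[n]); m=(abs(P[...,0]*1000-x)<60)&(abs(P[...,1]*1000-y)<60)&(abs(P[...,2]-z)<.007)&(D[n]>0)
        nl,l,s,c=cv2.connectedComponentsWithStats(m.astype(np.uint8))
        if nl<2: print(k,n,'none'); continue
        if k!='carton': m=l==1+np.argmax(s[1:,4])
        q=(top_at_height(None,n,z,m)[:,:2]*1000).astype(np.float32); r=cv2.minAreaRect(q); print(k,n,len(q),np.round(r[0],1),np.round(r[1],1),round(r[2],1))
E
python3 fin.py; sed 's/0\.png/F.png/' pan.py > p2.py; python3 p2.py
python3 -c "
import cv2
a=cv2.imread('pics/topF.png')[100:300,170:490];cv2.imwrite('pics/tF.png',cv2.resize(a,(800,500)))
a=cv2.imread('pics/sceneF.png')[120:280,170:490];cv2.imwrite('pics/sF.png',cv2.resize(a,(800,400)))"
```

```text
tub top 431 [517.6 168.9] [55.8 56.4] 89.7
tub scene 308 [520.3 171.3] [58.1 57.2] 16.7
carton top 310 [519.1 168.5] [55.4 87.6] 88.7
carton scene 193 [547.  170.8] [55.4 45.3] 88.2
bottle top 84 [661.5 167. ] [22.5 25.8] 89.8
bottle scene 84 [665.5 169.4] [29.6 22.9] 12.9
jar top 305 [ 503.2 -177.9] [47.9 48.2] 88.7
jar scene 199 [ 507.2 -174.8] [53.3 46.8] 19.7
pailA top 610 [ 597.1 -188.8] [72.3 73.9] 87.5
pailA scene 449 [ 602.3 -186.3] [73.3 74.1] 16.8
pailB top 465 [ 408.7 -163.1] [73.2 69.3] 5.3
pailB scene 364 [ 413.6 -162.8] [75.7 73.7] 40.3
can top 520 [ 558.3 -365.1] [67.4 63.1] 88.6
can scene 338 [ 560.4 -362.5] [69.5 64.5] 25.9
box top 328 [560.2 355.2] [49.9 47.7] 79.2
box scene 280 [563.4 358. ] [47.7 53.1] 79.9
tin top 612 [405.9 367.2] [71.7 72. ] 1.0
tin scene 412 [407.8 369.2] [73.5 74.8] 16.8
top [519.24884033 168.95661926] [142.89872742 184.07989502] 88.45648193359375
scene [541.47412109 170.52146912] [141.78262329 237.0435791 ] 88.75010681152344
```

View pics/tF.png

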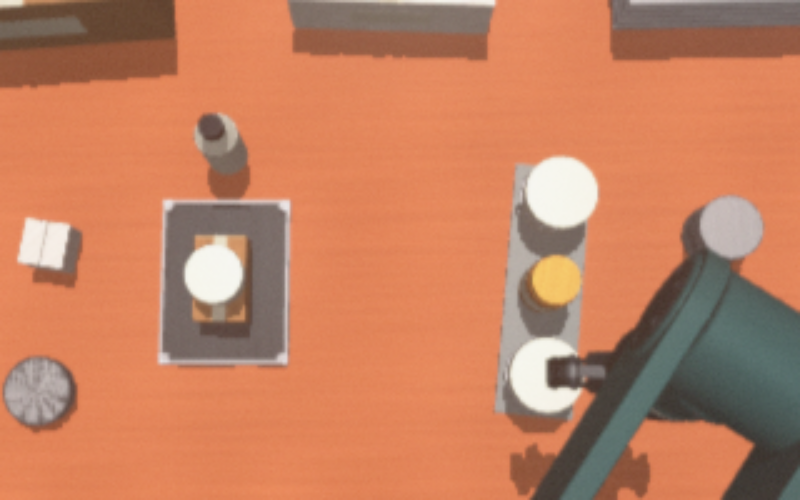

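View pics/sF.png

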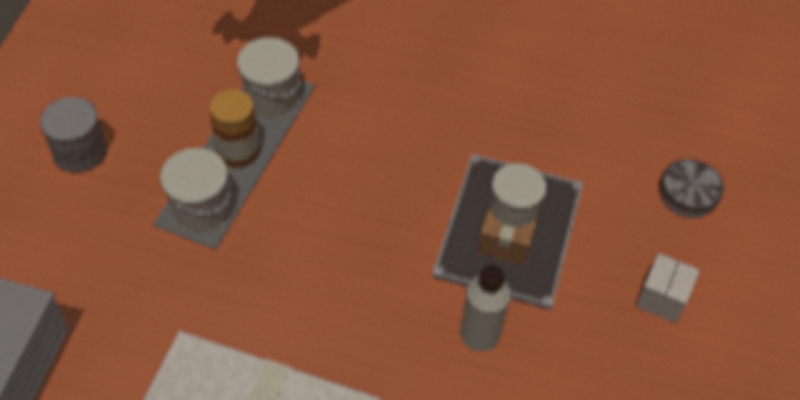

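Everything is in place and the arm is clear. Handing in.

```bash
python3 -c "
from rig import env
print(env.read_state()['dq'].round(2)); print(env.sign_off())"
```

```text
[ 0.96 -0.62 -0.37  0.04 -0.09 -0.13]
the job is handed in; nothing more can be done
None
```

The dough order is set out and handed in after about 27 s of robot time. No verdict came back. I moved the jar, carton, tub and bottle, one grasp each, released them all, and parked the arm clear at about 0.23 m up.

Final checks from the top camera:

| Item | Measured | Limit |
|---|---|---|
| Carton from the pan's middle | about 1 mm, aligned within about 1° | 15 mm, 0.2 rad |
| Tub from the carton's centre | about 2 mm | 13 mm |
| Jar from midway between the pails | about 1 mm | 15 mm |
| Bottle along the pan | about 142 mm, within 2 mm of its centre line | 128–158 mm, 15 mm |
| Can, small box, flat tin | unmoved within measuring noise (under 1 mm) | 30 mm |

- **Upright:** all four objects look upright in the pictures, but I did not measure their tilt.
- **Camera disagreement:** the top and scene cameras differ by a steady 2–4 mm, so I placed things using their average.
- **Failed fits:** the scene camera's final fits of the carton and pan did not work, because the tub and bottle blocked its view. Those two rest on the top and wrist cameras.

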